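# Square up a casket in the gluing corner

### The job

Push the dark wooden casket along the bench into the corner made by the two battens screwed to it, its hinged back flush against the long batten and its end tight against the short one. Then push the loose pale block with the dowel on top along the bench until its long side sits square and tight against the casket's free end, ready for clamping. Only push, gently, with closed or open fingertips from outside: never pinch, straddle, lift or tip the casket or the block, and leave the other things on the bench where they are.

Things in the scene. Friction and masses are not known exactly. Their poses are not given: they have to be found in the camera images.
- fence: the long pale batten, screwed to the bench on the far side, 25 x 520 x 35 mm (its x, y, z). Origin: centre of its underside. y runs along it, +x points away from the robot; the face for the casket's back is at x = -12.5 mm and looks to -x. Lies turned up to 0.18 rad on the bench
- stop: the short pale batten, screwed to the bench at right angles to the long one (same yaw), on its robot side, near its left (+y) or its right (-y) end: which one changes. 130 x 25 x 35 mm (x, y, z). Origin: centre of its underside; x runs along it; its faces are at y = +-12.5 mm. The small gap between the battens does not matter
- casket: closed dark wooden casket (lid fixed shut), brass lock plate on its robot side, loose, 110 x 150 x 71 mm (x, y, z), 0.4 to 0.7 kg. Foot (z 0 to 18 mm) and lid rim (z 52 to 62) have full size, the walls between are set back 6 mm. Origin: centre of underside; +x points to its hinged back, facing the long batten. Starts off the long batten, turned up to 0.3 rad from it. Slides with about 2 to 7 N
- casket_back_left (a point): foot corner of the casket, back left: x = +55, y = +75, z = 9 mm from the casket's origin
- casket_back_right (a point): foot corner of the casket, back right: x = +55, y = -75, z = 9 mm from the casket's origin
- caul: the loose pale wooden block, 100 x 40 x 45 mm (x, y, z), 0.17 to 0.3 kg, with a short upright dowel (22 mm across, top at z = 75 mm) in the middle of its top. Origin: centre of its underside; x is its long way, roughly square to the long batten; its long sides are at y = +-20 mm. Starts at the end of the long batten opposite to the short one, on the robot side; it need not touch the long batten
- mallet: bystander: wooden mallet lying beyond the long batten, along it, about 250 mm long, head 95 x 55 x 50 mm
- glue_jar: bystander: jar 56 mm across, 70 mm high, beyond the long batten
- brass_knob: bystander: brass furniture knob 30 mm across, 30 mm high, between the robot and the left end of the long batten
- wax_tin: bystander: flat tin 48 mm across, 22 mm high, between the robot and the right end of the long batten
- drawer: bystander: small open wooden drawer 100 x 80 x 40 mm, to the left of the working space
- screwdriver: bystander: screwdriver lying to the right of the working space, about 200 mm long
Things that resemble listed ones, but are neither listed nor needed, are in the scene too. What is shaped like the caul but blue, green or turquoise is not meant.

How it is judged:
On the way, in this order (a step that is already met when the one before it is completed fails the run):
1. the casket is home in the corner, flush with both battens (((y of stop in the frame of fence above 0 m and y of casket_back_left in the frame of stop between -0.0165 and 0 m and x of each of casket_back_left, casket_back_right in the frame of fence above -0.0165 m) or (y of stop in the frame of fence below 0 m and y of casket_back_right in the frame of stop between 0 and 0.0165 m and x of each of casket_back_left, casket_back_right in the frame of fence above -0.0165 m))), for 0.2 s.
2. the loose block sits square against the casket's free end, the casket still home (((y of stop in the frame of fence above 0 m and y of casket_back_left in the frame of stop between -0.0165 and 0 m and x of each of casket_back_left, casket_back_right in the frame of fence above -0.0165 m) or (y of stop in the frame of fence below 0 m and y of casket_back_right in the frame of stop between 0 and 0.0165 m and x of each of casket_back_left, casket_back_right in the frame of fence above -0.0165 m)) and ((y of stop in the frame of fence above 0 m and y of caul in the frame of casket between -0.099 and -0.085 m and x of caul in the frame of casket between -0.045 and 0.045 m and angle between the x axis of caul and the x axis of casket, either way round below 0.06 rad) or (y of stop in the frame of fence below 0 m and y of caul in the frame of casket between 0.085 and 0.099 m and x of caul in the frame of casket between -0.045 and 0.045 m and angle between the x axis of caul and the x axis of casket, either way round below 0.06 rad))), for 0.2 s.
At the end, for the whole second after the job is handed in: Both back corners of the casket within 4 mm of the long batten's face and its end within 4 mm of the short batten; the block's long side within 4 mm of the casket's free end, within 0.06 rad of square, and within 45 mm of centred on it sideways; both flat on the bench and at rest (all of step 2 and linear speed of each of casket, caul below 0.01 m/s and height (world z) of each of casket, caul below 0.006 m and angle between each of casket, caul's own z axis and vertical below 0.05 rad); the robot touches nothing.
It fails at once if the casket is lifted or tipped (height (world z) of casket above 0.012 m or angle between casket's own z axis and vertical above 0.15 rad).
It fails at once if the loose block is lifted or tipped (height (world z) of caul above 0.012 m or angle between caul's own z axis and vertical above 0.25 rad).
It fails at once if the casket or the block is taken between the fingers ((x of the grasp point in the frame of casket between -0.05 and 0.05 m and y of the grasp point in the frame of casket between -0.07 and 0.07 m and z of the grasp point in the frame of casket below 0.071 m) or (x of the grasp point in the frame of caul between -0.046 and 0.046 m and y of the grasp point in the frame of caul between -0.016 and 0.016 m and z of the grasp point in the frame of caul below 0.09 m)).
It fails at once if the casket or the block is pushed harder than 60 N (contact force between the fingers and casket above 60 N or contact force between the fingers and caul above 60 N).
It fails at once if a bystander is moved more than 20 mm (distance of any of mallet, glue_jar, brass_knob, wax_tin, drawer, screwdriver from where it was at the start of the episode above 0.02 m).
It also fails if it takes over 59 s, if anything falls off the work surface, if the arm or the gripper's body presses on something with over 40 N, if the wrist force passes 120 N, or if a joint passes its speed limit or range.

### The arm

A 7-joint arm with a two-finger parallel gripper is mounted at the origin on the work surface. World frame = base frame: x ahead of the robot, y to its left, z up, the work surface at z = 0. Lengths are in m, angles in rad, forces in N, time in s.
With the tool pointing down it reaches from about 0.35 to 0.9 m from the base axis. Payload 19.9 kg.
Tool frame: the origin (TCP) lies at the very end of the fingers, on their centre line; the grasp point (between the pads) lies 19 mm behind it (tcp_to_grasp is the distance from the TCP to the grasp point, in m); x points along the fingers, z is the direction in which the jaws open and shut, and the axes are right-handed (so a half turn about x gives the same grasp; the last joint's range is limited). The gripper opens to 85 mm and grips with 20 to 120 N. Pads are 22 mm wide; open, the fingers measure 114 mm over their backs; the gripper's body (76 mm by 85 mm) begins 54 mm behind the grasp point. The pads swing forward as they close: fully open they stand 13 mm farther back than shut.
Start: joints at [1.113, 0.417, -0.01, 1.614, 0.005, 1.111, -0.053], TCP at [0.252, -0.572, 0.21] pointing down, gripper open.
Joint ranges: [-2.81, 2.81], [-0.39, 2.02], [-1.27, 1.25], [0.06, 2.57], [-1.19, 4.33], [0.19, 2], [-2.82, 2.82]. Speed limits (rad/s): [1.89, 1.89, 2.39, 2.39, 3.01, 3.01, 3.01].

### API

Orientations are given as [roll, pitch, yaw] about the fixed x, y, z axes, in that order (R = Rz(yaw) Ry(pitch) Rx(roll)).
In Python, from bench import sense, snapshot, camera_info, close_job, tcp_to_grasp gives the robot as it stands. The module is installed in compiled form; this text tells all that it offers.
- The arm moves only by the tool servo_tool, never from a script. Its argument "deltas" is a list that holds one entry, the list of rows, each a list of 6 numbers: the shift along the tool's x, y, z in mm, then the turn, a rotation vector about the tool's x, y, z in rad. In form: [[[dx, dy, dz, ax, ay, az], ...]]. A call has 1 to 10 rows; each row is the pose to reach, as a shift and turn from the pose commanded when the call began, along the tool's axes at that moment; what a row does not reach only later rows make up. A row lasts 1/10 s, in which the tool goes at most 50 mm and 8.59 degrees, less where a joint would pass 70% of its speed; a pose out of reach is approached as far as the arm can. A call with a gripper value outside its range is refused whole. "jaw" is the finger opening in mm, from 0 to 85.4, set as the call begins (left out, the last holds). The fingers move at their own pace and stop on an object; "squeeze" is the grip in N (left out, the last holds). Time passes only in rows, so rows that repeat a pose let the fingers close. It gives the time, the measured TCP pose, the force and the opening at its end, in the units of the state.
- sense(): the state, without advancing time (a new reading comes with each control period).
- snapshot(name): name is "side" or "top" or "wrist"; returns the picture (420x560x3 uint8, red, green, blue); there is no depth.
- camera_info(name): a dict with "fx", "fy", "cx", "cy" (pixels), "world_to_cam" (4x4, takes a point from world to camera coordinates). Camera axes: x right, y down, z forward; pixel columns grow to the right and rows downward; lengths in m; the calibration is good to about 2 mm. A picture is of the moment at which its call begins: read the wrist's pose just before it. camera_info takes no time and is no camera call; for the wrist camera it gives the pose at the moment of the call.
- close_job(): hands the job in, once; it reports no verdict.
The state is a dict: "time_s": time; "joint_positions": joint angles; "joint_vel": joint speeds; "joint_torque": joint torques, N m; "eef_pos": TCP position; "tcp_rot": TCP orientation; "contact_force": force on the tool from outside, world axes, zero at the start; "torque": the same for the moment, N m; "gripper_width": opening from 0.0 (shut) to 1.0 (fully open).
Only numpy, scipy, OpenCV 4.12 (cv2) and the standard library are available. Lean on these libraries where they do the work, as an engineer would, in place of code of your own. Each camera call takes 0.05 s, during which the arm holds its last target. There are 200 camera calls.

## Working session

There is one attempt and no reset: what is moved stays moved. The work goes in short steps, Python scripts to look and compute and a tool call to move; the robot and the scene stay as the last step left them, time stands still between calls to the robot, and variables do not carry over. Pictures are saved under pics/ and viewed, about 8 in all and at most 12, crops included, and the job is handed in when it is done.

Besides the shell and the picture viewer there is one more tool, called as name(argument=value, ...) on one line, values as JSON. servo_tool: Moves the arm, as the interface text tells. Its arguments: {"type":"object","properties":{"deltas":{"type":"array","items":{"type":"array","items":{"type":"array","items":{"type":"number"}}}},"jaw":{"type":"number"},"squeeze":{"type":"number"}},"required":["deltas"]}

```bash
mkdir -p pics; python3 - <<'E'
from bench import *
import cv2, numpy as np
for n in ["top","side"]:
    cv2.imwrite(f"pics/{n}0.png",snapshot(n)[:,:,::-1]); c=camera_info(n); print(n,c["fx"],c["cx"],c["cy"]); print(np.round(c["world_to_cam"],3))
s=sense(); print(s["time_s"],s["eef_pos"],s["tcp_rot"],tcp_to_grasp,s["gripper_width"])
E
```

```text
top 445.882600676997 275.55326457118207 203.79007605303048
[[ 0.022 -1.     0.004  0.018]
 [-0.987 -0.023 -0.161  0.589]
 [ 0.161 -0.    -0.987  1.274]
 [ 0.     0.     0.     1.   ]]
side 449.07002071198207 280.81415780478784 203.78029598550984
[[-0.909 -0.415 -0.016  0.542]
 [-0.206  0.484 -0.85   0.16 ]
 [ 0.361 -0.77  -0.526  0.886]
 [ 0.     0.     0.     1.   ]]
0.1 [ 0.25228843 -0.57144987  0.20943425] [-3.04909825  1.56969868  2.07911999] 0.0187 0.9944984167092384
```

View pics/top0.png

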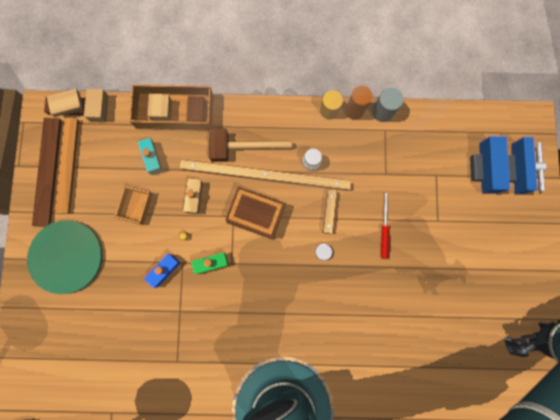

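View pics/side0.png

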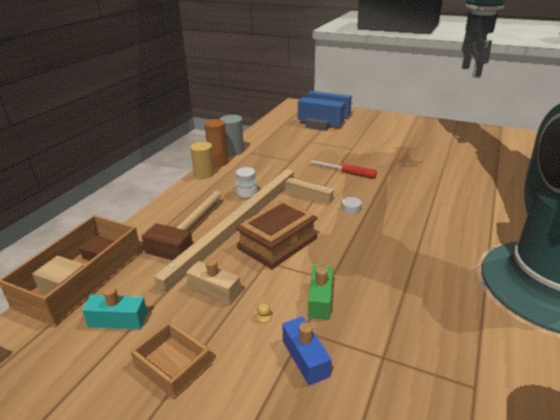

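Top view: candidates for the caul are the pale block (192,195) with the dowel, and the turquoise (149,156), blue (162,270) and green (210,263) ones. Pale loose blocks also lie at (65,103) and (95,103). I choose (192,195). The casket is at (256,212), the fence runs from (181,165) to (350,186), and the stop is at (330,212), the right (-y) end. Next is a close crop.

```bash
cat > h.py <<'E'
import numpy as np, cv2
from bench import *
def ray(n,u,v,z,c=None):
    c=c or camera_info(n); T=np.array(c["world_to_cam"]); R,t=T[:3,:3],T[:3,3]
    o=-R.T@t; d=R.T@np.array([(u-c["cx"])/c["fx"],(v-c["cy"])/c["fy"],1]); return o+d*(z-o[2])/d[2]
def proj(n,p,c=None):
    c=c or camera_info(n); q=np.array(c["world_to_cam"])@np.r_[p,1]; return c["fx"]*q[0]/q[2]+c["cx"],c["fy"]*q[1]/q[2]+c["cy"]
def crop(im,x0,y0,w,h,k,fn):
    o=cv2.resize(im[y0:y0+h,x0:x0+w],None,fx=k,fy=k,interpolation=cv2.INTER_CUBIC)
    for x in range((x0//10+1)*10,x0+w,10): cv2.line(o,((x-x0)*k,0),((x-x0)*k,6 if x%50 else 18),(0,0,0),1)
    for y in range((y0//10+1)*10,y0+h,10): cv2.line(o,(0,(y-y0)*k),(6 if y%50 else 18,(y-y0)*k),(0,0,0),1)
    cv2.imwrite(fn,o)
E
python3 - <<'E'
from h import *
im=cv2.imread("pics/top0.png"); crop(im,165,140,200,135,4,"pics/c0.png")
hsv=cv2.cvtColor(im,cv2.COLOR_BGR2HSV)
for p in [(187,205),(197,180),(265,174),(330,222),(256,222),(256,212),(300,250),(215,220),(290,210)]: print(p,hsv[p[1],p[0]])
# pale mask
m=cv2.inRange(hsv,(12,60,185),(24,140,255)); n,l,st,ce=cv2.connectedComponentsWithStats(m)
for i in range(1,n):
    if st[i,4]>60:
        pts=np.argwhere(l==i)[:,::-1].astype(np.float32); print(st[i],np.round(cv2.boxPoints(cv2.minAreaRect(pts)),1).tolist())
E
```

```text
(187, 205) [ 21 113 240]
(197, 180) [ 17 120 224]
(265, 174) [ 16  36 221]
(330, 222) [ 18 121 233]
(256, 222) [ 12 156 116]
(256, 212) [ 11 160 118]
(300, 250) [ 15 148 190]
(215, 220) [ 15 150 216]
(290, 210) [ 15 139 125]
[132  83  56   3  83] [[132.0, 84.5999984741211], [132.0, 83.0], [187.0, 84.30000305175781], [187.0, 85.9000015258789]]
[ 24  89  55  24 616] [[24.0, 89.0], [78.0, 89.0], [78.0, 112.0], [24.0, 112.0]]
[ 84  88  18  29 445] [[83.9000015258789, 116.0], [85.19999694824219, 87.4000015258789], [101.5, 88.0999984741211], [100.19999694824219, 116.69999694824219]]
[148  94  20  22 413] [[148.0, 94.0], [167.0, 94.0], [167.0, 115.0], [148.0, 115.0]]
[223  94  88  15 227] [[223.0, 94.0], [309.3999938964844, 87.80000305175781], [310.3999938964844, 101.80000305175781], [224.0, 108.0]]
[404  98  80  24 400] [[404.0, 121.0], [404.0, 98.0], [483.0, 98.0], [483.0, 121.0]]
[229 140  64   7 360] [[229.0, 146.0], [229.0, 140.0], [292.0, 140.0], [292.0, 146.0]]
[ 179  159  172   30 1498] [[178.39999389648438, 167.89999389648438], [179.5, 158.60000610351562], [350.6000061035156, 179.3
[... 226 characters left out ...]
 13  44 344] [[323.29998779296875, 232.3000030517578], [327.8999938964844, 189.1999969482422], [336.1000061035156, 190.10000610351562], [331.6000061035156, 233.1999969482422]]
[  5 215   5  36  64] [[3.700000047683716, 249.8000030517578], [7.800000190734863, 214.89999389648438], [9.800000190734863, 215.10000610351562], [5.599999904632568, 250.10000610351562]]
[280 356  28   8  99] [[279.6000061035156, 358.0], [280.5, 353.79998779296875], [307.70001220703125, 359.79998779296875], [306.79998779296875, 364.1000061035156]]
[231 366  22  49 165] [[226.10000610351562, 411.29998779296875], [244.89999389648438, 363.20001220703125], [252.3000030517578, 366.1000061035156], [233.5, 414.20001220703125]]
```

View pics/c0.png

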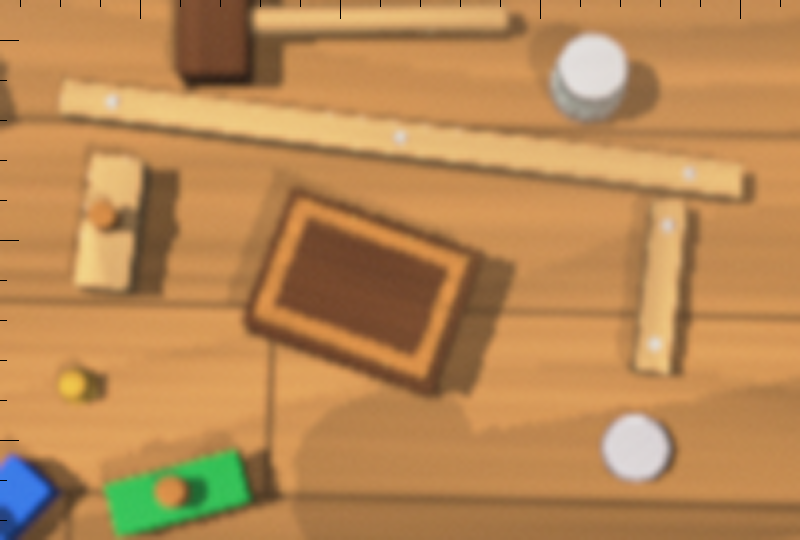

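The crop confirms the choice: the pale block with the dowel at crop (101,213), and the casket lid corners at crop (292,190), (483,250), (438,393), (247,325). The fence screws are at (111,101), (400,136), (688,173), and the stop screws at (667,225), (654,344).

```bash
python3 - <<'E'
from h import *
f=lambda x,y,z: ray("top",165+x/4-.4,140+y/4-.4,z)[:2]*1000
F=[f(*p,.035) for p in [(111,101),(400,136),(688,173)]]; S=[f(*p,.035) for p in [(667,225),(654,344)]]
C=[f(*p,.062) for p in [(292,190),(483,250),(438,393),(247,325)]]
K=[f(*p,.045) for p in [(92,152),(145,156),(131,290),(76,285)]]
np.set_printoptions(precision=1,suppress=True)
a=F[2]-F[0]; yaw=np.arctan2(a[0],-a[1]); print("fence",np.array(F),yaw)
print("stop",np.array(S),np.arctan2(*(S[0]-S[1])[::-1]))
print("casket",np.array(C),np.mean(C,0),[np.linalg.norm(C[i]-C[i-1]) for i in range(4)]); b=C[1]-C[0];print(np.arctan2(b[0],-b[1]))
print("caul",np.array(K),np.mean(K,0),[np.linalg.norm(K[i]-K[i-1]) for i in range(4)]); b=K[0]-K[3];print(np.arctan2(b[1],b[0]), f(101,213,.075))
for n,p,z in [("knob",(72,385),.02),("tin",(637,447),.022),("green",(178,490),.045)]: print(n,f(*p,z))
E
```

```text
fence [[ 704.1  286.1]
 [ 682.    66.3]
 [ 658.5 -151.5]] -0.10373143390371298
stop [[ 618.3 -135.8]
 [ 528.3 -126.3]] -0.1045608274787279
casket [[633.1 144.1]
 [591.5   2.5]
 [485.9  33.1]
 [532.3 173.2]] [560.7  88.2] [np.float64(104.97603478457312), np.float64(147.54166156197385), np.float64(109.97678028783795), np.float64(147.57247325514058)]
-0.28557240065906037
caul [[662.  296.3]
 [659.9 256.5]
 [558.4 261.9]
 [561.2 302.7]] [610.4 279.3] [np.float64(101.0243947821603), np.float64(39.85964833920167), np.float64(101.62546581664887), np.float64(40.93232587366068)]
-0.06319896725322643 [610.2 281.2]
knob [489.2 306.7]
tin [ 452.6 -115.5]
green [412.6 220.3]
```

```bash
cat >> h.py <<'E'
from scipy.spatial.transform import Rotation as Ro
EX=np.array([.9946,-.1037]); EY=np.array([.1037,.9946])   # fence frame
def w(ex,ey): return (EX*ex+EY*ey)/1000
def plan(ex,ey,z,along):   # target in fence coords mm, jaw direction 'x' or 'y'
    s=sense(); R=Ro.from_euler("xyz",s["tcp_rot"]); p=s["eef_pos"]; T=np.r_[w(ex,ey),z/1000]
    u=np.r_[EX if along=="x" else EY,0]
    best=None
    for sg in (1,-1):
        zz=sg*u; xx=np.array([0,0,-1.]); D=Ro.from_matrix(np.c_[xx,np.cross(zz,xx),zz])
        rv=(R.inv()*D).as_rotvec()
        if best is None or np.linalg.norm(rv)<np.linalg.norm(best): best=rv
    print("t",round(s["time_s"],2),"fence xy",np.round([p[:2]@EX*1e3,p[:2]@EY*1e3,p[2]*1e3],1),"F",np.round(s["contact_force"],1),"w",round(s["gripper_width"],2),"q",np.round(s["joint_positions"],2))
    print("delta",np.round(R.inv().apply(T-p)*1e3,1),"rot",np.round(best,3), "tool axes\n",np.round(R.as_matrix(),2))
E
python3 -c "
from h import *
plan(440,140,120,'y')"
```

```text
t 0.1 fence xy [ 310.2 -542.2  209.4] F [-0.5  0.1 -0.1] w 0.99 q [ 1.11  0.42 -0.01  1.61  0.    1.11 -0.05]
delta [  90.   451.5 -527.6] rot [ 0.52  -0.001  0.   ] tool axes
 [[-0.    0.91  0.4 ]
 [ 0.    0.4  -0.91]
 [-1.   -0.   -0.  ]]
```

servo_tool(deltas=[[[0,30,-35,0.05,0,0],[0,60,-70,0.1,0,0],[0,90,-105,0.15,0,0],[0,120,-140,0.2,0,0],[0,150,-175,0.25,0,0],[0,180,-210,0.3,0,0],[0,210,-245,0.35,0,0],[0,240,-280,0.4,0,0],[0,270,-316,0.45,0,0],[0,301,-352,0.52,0,0]]], jaw=50)

```text
time_s: 1.1
eef_pos: [0.3856, -0.1263, 0.21]
tcp_rot: [0.262, 1.57, -1.415]
contact_force: [1.9, -0.8, -0.0]
gripper_width: 0.586
```

```bash
python3 -c "
from h import *
plan(440,140,120,'y')"
```

```text
t 1.1 fence xy [396.6 -85.7 210. ] F [ 1.9 -0.8 -0. ] w 0.59 q [ 0.54  0.02 -0.3   2.11  0.01  1.01 -1.44]
delta [  90.    42.8 -225.8] rot [-0.003  0.    -0.   ] tool axes
 [[ 0.    0.99 -0.11]
 [-0.   -0.11 -0.99]
 [-1.    0.    0.  ]]
```

servo_tool(deltas=[[[10,8,-40,0,0,0],[20,16,-80,0,0,0],[35,24,-120,0,0,0],[50,32,-160,0,0,0],[70,40,-200,0,0,0],[90,43,-226,0,0,0],[120,43,-226,0,0,0],[150,43,-226,0,0,0],[180,43,-226,0,0,0],[203,43,-226,0,0,0]]])

```text
time_s: 2.1
eef_pos: [0.4511, 0.0921, 0.0052]
tcp_rot: [-1.472, 1.569, 3.136]
contact_force: [0.3, 0.6, -0.6]
gripper_width: 0.587
```

```bash
python3 - <<'E'
from h import *
plan(540,140,7,'y')
im=snapshot("wrist")[:,:,::-1]; t=snapshot("side")[:,:,::-1]
cv2.imwrite("pics/w1.png",np.hstack([cv2.resize(im,(400,300)),cv2.resize(t[60:375,140:560],(400,300))]))
E
```

```text
t 2.1 fence xy [439.1 138.4   5.2] F [ 0.3  0.6 -0.6] w 0.59 q [ 0.08  0.49 -0.41  2.14  0.35  0.57 -2.26]
delta [ -1.9 100.8  -1.6] rot [-0.     0.     0.002] tool axes
 [[-0.    0.99 -0.1 ]
 [ 0.   -0.1  -0.99]
 [-1.   -0.    0.  ]]
```

View pics/w1.png

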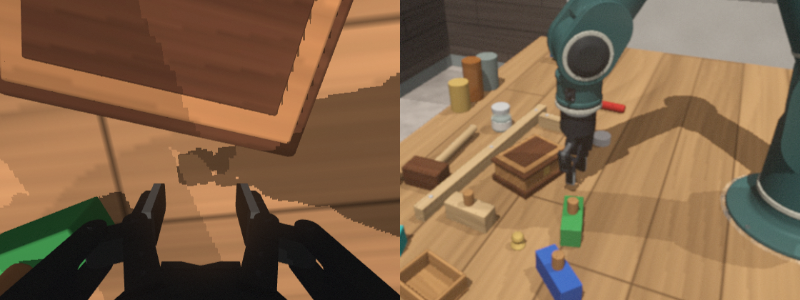

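The wrist view shows both fingertips in front of the casket, its front right corner at (295,150). All clear of the green block at (60,235). Pushing towards the fence.

servo_tool(deltas=[[[-2,10,-2,0,0,0],[-2,20,-3,0,0,0],[-2,28,-3,0,0,0],[-2,36,-3,0,0,0],[-2,44,-3,0,0,0],[-2,52,-3,0,0,0],[-2,60,-3,0,0,0],[-2,68,-3,0,0,0],[-2,76,-3,0,0,0],[-2,84,-3,0,0,0]]])

```text
time_s: 3.2
eef_pos: [0.536, 0.0861, 0.0091]
tcp_rot: [-1.236, 1.57, -2.911]
contact_force: [-5.4, -0.0, 1.9]
gripper_width: 0.584
```

servo_tool(deltas=[[[0,3,0,0,0,0],[0,6,0,0,0,0],[0,9,0,0,0,0],[0,10,0,0,0,0]]])

```text
time_s: 3.6
eef_pos: [0.5456, 0.0855, 0.0091]
tcp_rot: [-1.649, 1.57, 2.96]
contact_force: [-6.3, 0.3, 4.5]
gripper_width: 0.583
```

```bash
python3 - <<'E'
from h import *
plan(540,140,7,'y')
im=snapshot("wrist")[:,:,::-1]; t=snapshot("top")[:,:,::-1]
cv2.imwrite("pics/w2.png",np.hstack([cv2.resize(im,(400,300)),cv2.resize(t[130:280,170:370],(400,300))]))
E
```

```text
t 3.6 fence xy [533.8 141.6   9.1] F [-6.3  0.3  4.5] w 0.58 q [ 0.1   0.6  -0.4   1.92  0.35  0.69 -2.18]
delta [2.1 6.2 1.6] rot [-0.    -0.     0.001] tool axes
 [[-0.    0.99 -0.1 ]
 [ 0.   -0.1  -0.99]
 [-1.   -0.   -0.  ]]
```

View pics/w2.png

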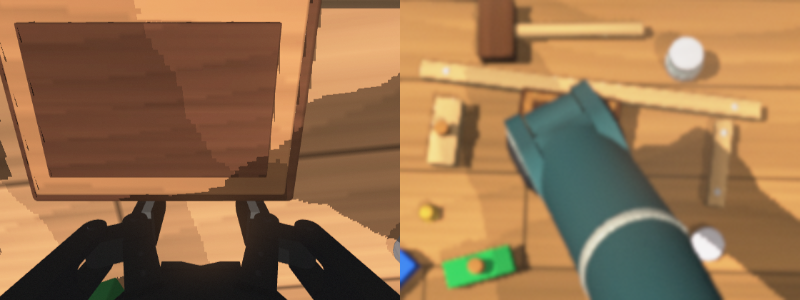

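The wrist view shows the casket square to the tool, its front edge at row 198. The force is still only the sliding friction, 6 N. I'll creep until contact.

servo_tool(deltas=[[[0,1.5,0,0,0,0],[0,3,0,0,0,0],[0,3,0,0,0,0]]])

```text
time_s: 4.0
eef_pos: [0.5476, 0.0854, 0.0089]
tcp_rot: [-1.415, 1.569, -3.09]
contact_force: [-10.2, 2.4, 7.1]
gripper_width: 0.586
```

servo_tool(deltas=[[[0,1.5,0,0,0,0],[0,3,0,0,0,0],[0,3,0,0,0,0]]])

```text
time_s: 4.3
eef_pos: [0.5476, 0.0854, 0.0085]
tcp_rot: [-1.337, 1.563, -3.011]
contact_force: [-31.6, 2.6, 23.4]
gripper_width: 0.586
```

Firm contact with the fence. Retreat, rise, turn and go round to the free (left) end.

servo_tool(deltas=[[[0,-25,0,0,0,0],[-20,-50,0,0,0,0],[-65,-55,0,-0.14,0,0],[-110,-55,0,-0.28,0,0],[-115,-45,-35,-0.42,0,0],[-115,-30,-75,-0.56,0,0],[-115,0,-105,-0.7,0,0],[-115,30,-116,-0.84,0,0],[-115,64,-116,-0.98,0,0],[-115,64,-116,-1.12,0,0]]])

```text
time_s: 5.3
eef_pos: [0.6309, 0.1924, 0.1234]
tcp_rot: [0.999, 1.569, 0.447]
contact_force: [-1.0, -0.7, -0.3]
gripper_width: 0.584
```

servo_tool(deltas=[[[0,0,0,-0.14,0,0],[0,0,0,-0.28,0,0],[0,0,0,-0.42,0,0],[0,0,0,-0.45,0,0]]])

```text
time_s: 5.7
eef_pos: [0.6277, 0.1932, 0.1239]
tcp_rot: [1.378, 1.57, 1.276]
contact_force: [-0.0, 0.2, -0.0]
gripper_width: 0.584
```

```bash
python3 - <<'E'
from h import *
plan(603,255,8,'x')
im=snapshot("wrist")[:,:,::-1]; t=snapshot("top")[:,:,::-1]
cv2.imwrite("pics/w3.png",np.hstack([cv2.resize(im,(400,300)),cv2.resize(t[130:280,170:370],(400,300))]))
E
```

```text
t 5.7 fence xy [604.2 257.3 123.9] F [-0.   0.2 -0. ] w 0.58 q [ 0.2   0.7  -0.8   1.58  0.54  1.1  -0.84]
delta [115.9  -2.4  -1.3] rot [ 0.002  0.    -0.001] tool axes
 [[ 0.    0.1   0.99]
 [ 0.    0.99 -0.1 ]
 [-1.    0.    0.  ]]
```

View pics/w3.png

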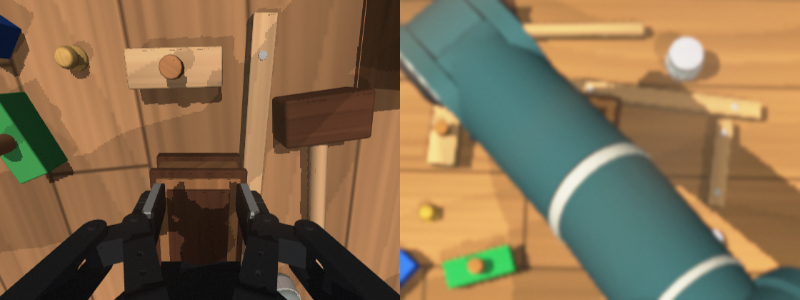

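```bash
python3 - <<'E'
from h import *
for u,v,z in [(158,153,.018),(240,153,.018),(150,169,.062),(246,169,.062),(171,67,.075),(126,48,.045),(221,46,.045),(125,88,.045),(222,88,.045),(262,55,.035)]:
    p=ray("wrist",u*1.4,v*1.4,z)[:2]*1e3; print(u,v,np.round([p@EX,p@EY],1))
E
```

```text
158 153 [550.7 243.5]
240 153 [655.5 243. ]
150 169 [549.6 240.3]
246 169 [654.8 239.9]
171 67 [579.  344.7]
126 48 [531.3 363.7]
221 46 [625.9 365.1]
125 88 [526.1 325.3]
222 88 [627.9 324.8]
262 55 [669.8 357.5]
```

Casket's free end is at ey≈241 and the caul's near side at ≈325, so I descend at ey 272.

servo_tool(deltas=[[[0,10,0,0,0,0],[20,15,0,0,0,0],[50,15,0,0,0,0],[80,15,0,0,0,0],[105,15,0,0,0,0],[117,15,0,0,0,0],[117,15,0,0,0,0],[117,7,0,0,0,0],[117,0,0,0,0,0],[117,-6,0,0,0,0]]])

```text
time_s: 6.8
eef_pos: [0.6274, 0.1864, 0.0081]
tcp_rot: [0.041, 1.569, -0.066]
contact_force: [0.1, 0.3, -0.5]
gripper_width: 0.591
```

servo_tool(deltas=[[[0,-8,0,0,0,0],[0,-16,0,0,0,0],[0,-24,0,0,0,0],[0,-32,0,0,0,0],[0,-40,0,0,0,0],[0,-48,0,0,0,0],[0,-56,0,0,0,0],[0,-64,0,0,0,0],[0,-72,0,0,0,0],[0,-80,0,0,0,0]]])

```text
time_s: 7.8
eef_pos: [0.6188, 0.1084, 0.0079]
tcp_rot: [0.869, 1.568, 0.765]
contact_force: [0.4, 6.3, 4.7]
gripper_width: 0.587
```

```bash
python3 -c "
from h import *
plan(603,103,8,'x')"
```

```text
t 7.8 fence xy [604.3 172.    7.9] F [0.4 6.3 4.7] w 0.59 q [ 0.29  0.79 -0.72  1.72  0.65  0.88 -0.82]
delta [ -0.2 -69.   -1.2] rot [-0.001  0.002 -0.002] tool axes
 [[ 0.    0.1   0.99]
 [ 0.    0.99 -0.1 ]
 [-1.    0.    0.  ]]
```

servo_tool(deltas=[[[0,-8,0,0,0,0],[0,-16,0,0,0,0],[0,-24,0,0,0,0],[0,-32,0,0,0,0],[0,-40,0,0,0,0],[0,-47,0,0,0,0],[0,-54,0,0,0,0],[0,-59,0,0,0,0],[0,-62,0,0,0,0],[0,-64,0,0,0,0]]])

```text
time_s: 8.8
eef_pos: [0.6122, 0.0448, 0.0079]
tcp_rot: [0.809, 1.569, 0.704]
contact_force: [0.1, 6.3, 4.9]
gripper_width: 0.587
```

servo_tool(deltas=[[[0,-2,0,0,0,0],[0,-3.5,0,0,0,0],[0,-3.5,0,0,0,0]]])

```text
time_s: 9.1
eef_pos: [0.6118, 0.0413, 0.0079]
tcp_rot: [0.728, 1.569, 0.623]
contact_force: [0.9, 4.7, 4.9]
gripper_width: 0.586
```

servo_tool(deltas=[[[0,-1.5,0,0,0,0],[0,-3,0,0,0,0],[0,-3,0,0,0,0]]])

```text
time_s: 9.4
eef_pos: [0.6116, 0.0408, 0.0082]
tcp_rot: [1.131, 1.566, 1.028]
contact_force: [2.2, 16.7, 2.9]
gripper_width: 0.584
```

Contact with the stop (16.7 N). I'll re-press the front against the fence for safety and look on the way.

servo_tool(deltas=[[[0,20,0,0,0,0],[-30,28,0,0.14,0,0],[-75,28,0,0.28,0,0],[-115,20,-10,0.42,0,0],[-115,0,-40,0.56,0,0],[-115,-20,-70,0.7,0,0],[-115,-45,-100,0.84,0,0],[-115,-70,-110,0.98,0,0],[-115,-85,-115,1.12,0,0],[-115,-85,-115,1.26,0,0]]])

```text
time_s: 10.4
eef_pos: [0.4866, -0.0376, 0.1223]
tcp_rot: [-0.169, 1.569, -1.543]
contact_force: [1.1, 0.5, -0.3]
gripper_width: 0.585
```

servo_tool(deltas=[[[0,0,0,0.14,0,0],[0,0,0,0.28,0,0],[0,0,0,0.31,0,0],[0,0,0,0.31,0,0]]])

```text
time_s: 10.8
eef_pos: [0.4876, -0.0349, 0.1222]
tcp_rot: [0.831, 1.57, -0.842]
contact_force: [-1.2, 0.8, -0.2]
gripper_width: 0.585
```

```bash
python3 - <<'E'
from h import *
plan(520,18,8,'y')
cv2.imwrite("pics/w4.png",snapshot("wrist")[:,:,::-1])
E
```

```text
t 10.8 fence xy [488.6  15.9 122.2] F [-1.2  0.8 -0.2] w 0.59 q [ 0.46  0.33 -0.53  2.01  0.22  0.85 -1.87]
delta [114.2  31.4  -2.1] rot [ 0.002  0.    -0.   ] tool axes
 [[ 0.    0.99 -0.1 ]
 [-0.   -0.1  -0.99]
 [-1.    0.    0.  ]]
```

View pics/w4.png

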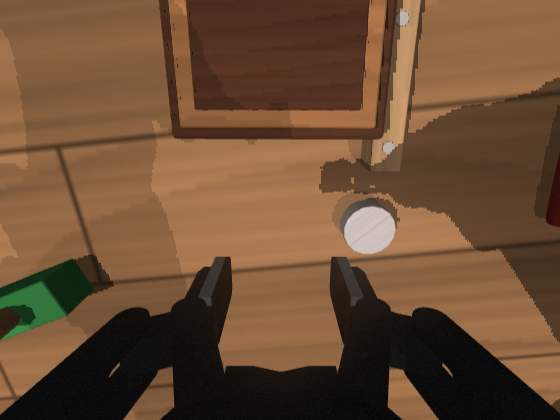

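The wrist view shows the casket's right end tight along the stop (column ~385) and the tin at (369,228), clear of the fingers. Descend and press gently.

servo_tool(deltas=[[[30,5,-3,0,0,0],[65,10,-3,0,0,0],[100,12,-3,0,0,0],[114,15,-3,0,0,0],[114,25,-3,0,0,0],[114,35,-3,0,0,0],[114,42,-3,0,0,0],[114,45,-3,0,0,0],[114,47,-3,0,0,0],[114,47,-3,0,0,0]]])

```text
time_s: 11.85
eef_pos: [0.5348, -0.0367, 0.0084]
tcp_rot: [0.637, 1.571, -1.038]
contact_force: [-1.9, -0.8, 0.9]
gripper_width: 0.582
```

servo_tool(deltas=[[[0,1.5,0,0,0,0],[0,3,0,0,0,0],[0,3,0,0,0,0]]])

```text
time_s: 12.15
eef_pos: [0.5349, -0.0368, 0.0078]
tcp_rot: [-1.349, 1.565, -3.023]
contact_force: [-21.1, 2.2, 17.2]
gripper_width: 0.585
```

Firm on the fence again at the same depth. Now go round to the caul's far (left) side.

servo_tool(deltas=[[[0,-30,0,0,0,0],[-40,-35,0,-0.14,0,0],[-85,-35,-10,-0.28,0,0],[-115,-30,-50,-0.42,0,0],[-115,-20,-95,-0.56,0,0],[-115,-10,-140,-0.7,0,0],[-115,0,-185,-0.84,0,0],[-115,10,-230,-0.98,0,0],[-115,20,-275,-1.12,0,0],[-115,30,-320,-1.26,0,0]]])

```text
time_s: 13.15
eef_pos: [0.6014, 0.2799, 0.1232]
tcp_rot: [0.313, 1.57, -0.097]
contact_force: [1.6, -1.1, 0.8]
gripper_width: 0.583
```

servo_tool(deltas=[[[0,30,5,-0.14,0,0],[0,60,5,-0.28,0,0],[0,75,5,-0.31,0,0],[0,75,5,-0.31,0,0]]])

```text
time_s: 13.55
eef_pos: [0.6353, 0.3471, 0.1227]
tcp_rot: [2.176, 1.569, 2.074]
contact_force: [0.2, 0.4, -0.1]
gripper_width: 0.587
```

```bash
python3 - <<'E'
from h import *
plan(580,402,12,'x')
cv2.imwrite("pics/w5.png",snapshot("wrist")[:,:,::-1]); cv2.imwrite("pics/t5.png",snapshot("top")[:,:,::-1])
E
```

```text
t 13.55 fence xy [595.8 411.1 122.7] F [ 0.2  0.4 -0.1] w 0.59 q [-0.05  0.83 -0.84  1.39  0.62  1.2  -1.04]
delta [110.7  -9.3 -15.8] rot [ 0.002 -0.001 -0.001] tool axes
 [[-0.    0.1   0.99]
 [ 0.    0.99 -0.1 ]
 [-1.    0.   -0.  ]]
```

View pics/w5.png

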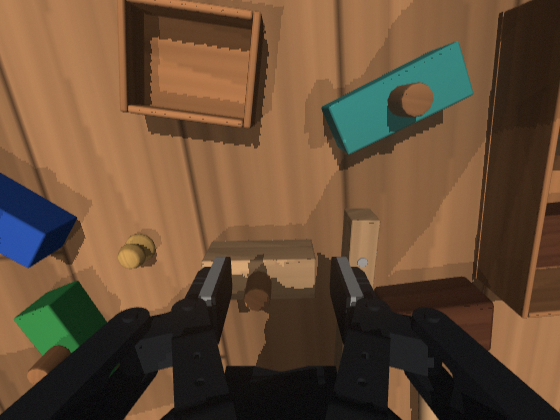

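```bash
python3 - <<'E'
from h import *
for u,v,z in [(213,241,0),(313,240,0),(204,262,.045),(316,262,.045),(105,112,.0),(245,127,0),(345,153,.045)]:
    p=ray("wrist",u,v,z)[:2]*1e3; print(u,v,np.round([p@EX,p@EY],1))
E
```

```text
213 241 [529.5 360.5]
313 240 [629.4 361.3]
204 262 [531.  360.9]
316 262 [627.5 360.7]
105 112 [443.5 483.9]
245 127 [565.6 470.8]
345 153 [646.7 454.1]
```

Caul's far side is at ey 361, centre ex 579.5; drawer and turquoise block are clear. Descend and push.

servo_tool(deltas=[[[10,-9,-16,0,0,0],[45,-9,-16,0,0,0],[80,-9,-16,0,0,0],[105,-9,-16,0,0,0],[111,-9,-16,0,0,0],[111,-18,-16,0,0,0],[111,-27,-16,0,0,0],[111,-34,-16,0,0,0],[111,-40,-16,0,0,0],[111,-46,-16,0,0,0]]])

```text
time_s: 14.65
eef_pos: [0.6154, 0.301, 0.0132]
tcp_rot: [0.884, 1.569, 0.779]
contact_force: [0.6, 4.4, 3.9]
gripper_width: 0.582
```

servo_tool(deltas=[[[0,-8,0,0,0,0],[0,-16,0,0,0,0],[0,-24,0,0,0,0],[0,-32,0,0,0,0],[0,-40,0,0,0,0],[0,-48,0,0,0,0],[0,-56,0,0,0,0],[0,-64,0,0,0,0],[0,-72,0,0,0,0],[0,-80,0,0,0,0]]])

```text
time_s: 15.65
eef_pos: [0.6065, 0.2209, 0.0122]
tcp_rot: [1.435, 1.57, 1.33]
contact_force: [0.5, 4.9, 5.0]
gripper_width: 0.587
```

```bash
python3 - <<'E'
from h import *
plan(580,144,12,'x')
cv2.imwrite("pics/w6.png",snapshot("wrist")[:,:,::-1])
E
```

```text
t 15.65 fence xy [580.3 282.6  12.2] F [0.5 4.9 5. ] w 0.59 q [ 0.14  0.84 -0.78  1.67  0.7   0.94 -1.01]
delta [ 1.000e-01 -1.386e+02 -2.000e-01] rot [-0.001  0.    -0.   ] tool axes
 [[ 0.    0.1   0.99]
 [ 0.    0.99 -0.1 ]
 [-1.    0.    0.  ]]
```

View pics/w6.png

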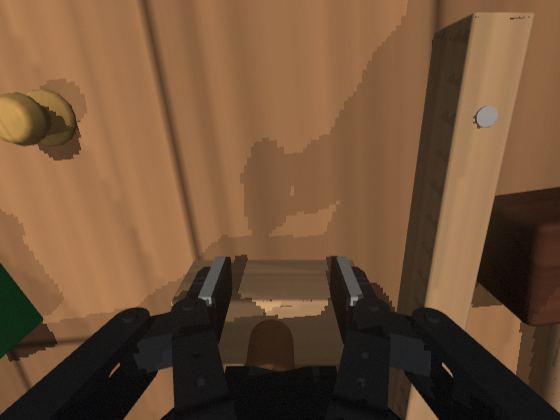

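The caul is square between the fingertips (side edge at row 262, columns 185–370). Continue.

servo_tool(deltas=[[[0,-8,0,0,0,0],[0,-16,0,0,0,0],[0,-24,0,0,0,0],[0,-32,0,0,0,0],[0,-40,0,0,0,0],[0,-48,0,0,0,0],[0,-56,0,0,0,0],[0,-64,0,0,0,0],[0,-72,0,0,0,0],[0,-80,0,0,0,0]]])

```text
time_s: 16.7
eef_pos: [0.5981, 0.141, 0.012]
tcp_rot: [3.053, 1.571, 2.948]
contact_force: [0.7, 4.7, 3.6]
gripper_width: 0.586
```

servo_tool(deltas=[[[0,-8,0,0,0,0],[0,-16,0,0,0,0],[0,-24,0,0,0,0],[0,-32,0,0,0,0],[0,-39,0,0,0,0],[0,-45,0,0,0,0],[0,-49,0,0,0,0],[0,-52,0,0,0,0],[0,-55,0,0,0,0],[0,-56,0,0,0,0]]])

```text
time_s: 17.7
eef_pos: [0.5923, 0.0858, 0.0119]
tcp_rot: [-3.118, 1.571, 3.06]
contact_force: [0.7, 3.6, 3.1]
gripper_width: 0.585
```

servo_tool(deltas=[[[0,-1.5,0,0,0,0],[0,-3,0,0,0,0],[0,-3,0,0,0,0]]])

```text
time_s: 18.0
eef_pos: [0.5919, 0.083, 0.012]
tcp_rot: [2.577, 1.571, 2.472]
contact_force: [0.7, 3.5, 2.9]
gripper_width: 0.589
```

servo_tool(deltas=[[[0,-1,0,0,0,0],[0,-2,0,0,0,0],[0,-2,0,0,0,0]]])

```text
time_s: 18.3
eef_pos: [0.5919, 0.0826, 0.0123]
tcp_rot: [1.344, 1.569, 1.241]
contact_force: [0.3, 10.8, 4.4]
gripper_width: 0.589
```

servo_tool(deltas=[[[0,-1,0,0,0,0],[0,-2,0,0,0,0],[0,-2,0,0,0,0]]])

```text
time_s: 18.6
eef_pos: [0.5919, 0.0822, 0.0128]
tcp_rot: [1.294, 1.567, 1.191]
contact_force: [-0.1, 18.8, 8.6]
gripper_width: 0.585
```

Contact at 18.8 N. Retreat, rise, and swing clear for a check.

servo_tool(deltas=[[[0,10,0,0,0,0],[0,40,0,0,0,0],[-40,50,0,0,0,0],[-85,50,0,0,0,0],[-130,50,0,0,0,0],[-165,40,-20,0,0,0],[-170,0,-50,0,0,0],[-170,-40,-75,0,0,0],[-170,-80,-100,0,0,0],[-170,-120,-120,0,0,0]]])

```text
time_s: 19.6
eef_pos: [0.4576, -0.0295, 0.1815]
tcp_rot: [-2.341, 1.569, -2.447]
contact_force: [1.1, -0.6, 1.1]
gripper_width: 0.585
```

servo_tool(deltas=[[[0,-40,-10,0,0,0],[0,-80,-20,0,0,0],[0,-120,-30,0,0,0],[0,-160,-40,0,0,0],[0,-200,-50,0,0,0],[0,-240,-50,0,0,0],[0,-280,-50,0,0,0],[0,-320,-50,0,0,0],[0,-360,-50,0,0,0],[0,-360,-50,0,0,0]]])

```text
time_s: 20.6
eef_pos: [0.3698, -0.3854, 0.181]
tcp_rot: [2.911, 1.569, 2.799]
contact_force: [-0.3, -0.1, -0.2]
gripper_width: 0.584
```

```bash
python3 - <<'E'
from h import *
t=snapshot("top")[:,:,::-1]; cv2.imwrite("pics/top7.png",t); crop(t,165,140,200,135,4,"pics/c7.png"); print(sense()["contact_force"],sense()["time_s"])
E
```

```text
[-0.23491352  2.12574493  0.08524335] 20.65
```

View pics/c7.png

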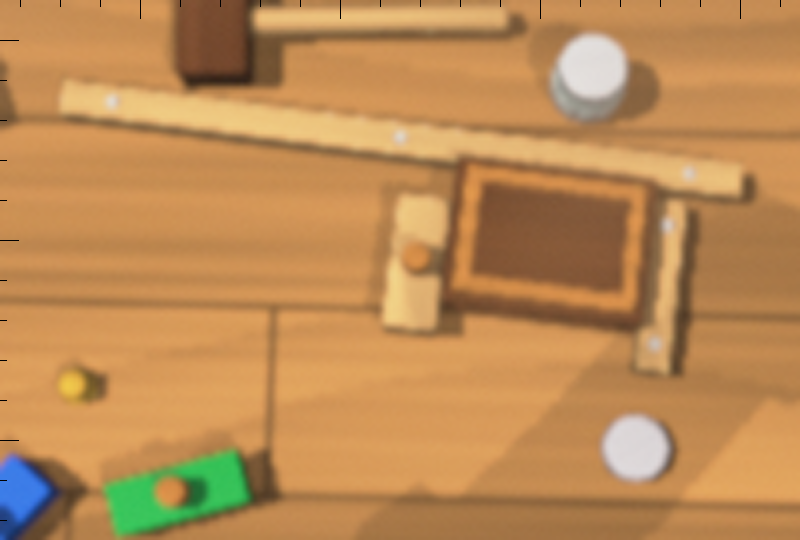

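```bash
python3 - <<'E'
from h import *
f=lambda x,y,z: (lambda p:np.round([p@EX,p@EY],1))(ray("top",165+x/4-.4,140+y/4-.4,z)[:2]*1000)
for p in [(461,157),(655,182),(638,328),(443,304)]: print("casket",f(*p,.062))
for p in [(397,193),(449,198),(436,332),(382,327)]: print("caul",f(*p,.045))
for p in [(111,101),(688,173),(667,225),(654,344)]: print("screw",f(*p,.035))
E
```

```text
casket [655.2  88.5]
casket [654.7 -55.8]
casket [545.2 -55.2]
casket [544.8  87.9]
caul [625.6 132.8]
caul [626.8  93.8]
caul [525.7  90.6]
caul [524.4 130.6]
screw [670.6 357.5]
screw [670.7 -82.4]
screw [629.  -70.9]
screw [538.5 -70.9]
```

```bash
python3 -c "
from bench import *
close_job()"
```

```text
the job is handed in; nothing more can be done
```

The casket is pushed home in the corner and the pale block sits square against its free end. I handed the job in at about 20.7 s of the 59 s. `close_job()` gives no verdict, so the result rests on the checks below.

- **How it was pushed:** I pressed the casket against the long batten, slid it along to the short one, then pressed it against the long batten again. I then pushed the block about 230 mm up against the casket. All pushes were from outside, with half-open fingertips.
- **Contact forces:** Read at the wrist, total force including the vertical part: about 39 N against the long batten, 17 N against the short one, 27 N on the re-press and 21 N with the block against the casket. The limit is 60 N. The re-press stopped at the same depth as the first press.
- **Final top picture:** The casket is square to both battens. The block is within about 0.03 rad of square and about 24 mm off-centre sideways, where 45 mm is allowed. By eye, the bystanders in the final crop (mallet, jar, knob, tin) are where they started. The drawer and screwdriver lay outside that crop and I did not recheck them, but no move came near them.
- **Disagreement:** Pixel corners put the casket about 3 mm from each batten, close to the 4 mm limit. I put this down to calibration and pixel error, because the force rise on contact showed it tight against both. I did not measure it a second time.

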